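# Advance the indexed lens-care carousel by one station

### The job

Turn the lens-care carousel one station anticlockwise (seen from above): draw its spring index pin up by the black knob, swing the tray round by it, and let the pin drop fully home into the next hole, the one in the blue segment, which you must feel for. Be gentle: never force the pin sideways in a hole, do not upset the things on the tray, leave the rest of the desk alone, and let go at the end.

Things in the scene. Friction and masses are not known exactly. Their poses are not given: they have to be found in the camera images.
- carousel_base: Fixed base of a lens-care carousel: grey foot, round hub, and an arc-shaped index plate, bare aluminium then, anticlockwise, a blue segment. Plate: 98 to 146 mm from the axis, top 22 mm above the origin (blue 0.4 mm more), smooth and unbroken but for two holes. Origin on the vertical turning axis, on its underside (6 mm up, on the desk pad); z up, x from the axis towards the first hole.
- first_hole (a point): Mouth of the first hole, a brass bushing of 11.6 mm bore in the aluminium plate, 120 mm from the axis, at angle 0 about the base's z from its x axis. The pin starts in it.
- next_hole_nominal (a point): Nominal mouth of the next hole, a like bushing in the blue segment, 120 mm from the axis and 0.873 rad (50 degrees) anticlockwise of the first. The blue segment is adjustable: the true hole is anywhere within 0.16 rad (19 mm) of this point, either way along the arc, and this point does not show where.
- tray (a joint): Angle in rad of the white tray about the base's z axis, anticlockwise positive; about 0 with the pin in the first hole, stops at -0.12 and 1.13. It turns with light friction (under 0.15 N m). The tray is a round dish, 136 mm across, floor 31 mm and rim 40 mm above the base origin, carrying three loose things.
- sleeve_top (a point): Top of the steel sleeve (23 mm across, 48 mm above the base origin) that guides the index pin, at the end of the flat arm (22 mm wide, top 34 mm up) that sticks out from the tray and turns with it; 120 mm from the axis.
- index_pin (a joint): Lift of the spring index pin in m: 0 fully home in a hole, 0.020 drawn to its stop. A spring pushes it down with about 4 N at 0 and 10 N at 0.020, and it comes down by itself when let go, damped (40 N s/m). From 0.0115 its tip is clear of the plate. Resting on the plate between holes it reads about 0.011; it slides there (friction about 0.2) until it finds a hole and drops in.
- knob (a point): Middle of the index pin's knob, an upright black fluted cylinder with a red top, 24 mm across, 30 mm tall, just above the sleeve. With the pin home it reaches from 50 to 80 mm above the base origin and this point is 67 mm up; it rises with the pin and swings with the tray.
- pin_tip: The steel pin under the knob, on its axis, hidden in the sleeve: 10 mm thick with a flat end. Origin at the knob's lower face, 50 mm above the base origin when home; the end is 39 mm below the origin, 11 mm deep in the hole when home. Over 22 N between it and the plate, as when it is pushed hard sideways in a hole, is too much.
- saline: White bottle with silver cap, 39 mm across, 73 mm tall, about 90 g, loose on the tray; origin at the centre of its underside.
- dropper: Amber dropper bottle with black bulb, 34 mm across, 102 mm tall, about 70 g, loose on the tray; origin at the centre of its underside.
- lens_case: Contact lens case with one white and one blue cap, 30x62x18 mm, loose on the tray near the arm; origin at the centre of its underside.
- penlight: White penlight, 14x136x15 mm, loose on the desk: a bystander. Origin at the centre of its underside.
- occluder: Black eye occluder paddle, 60x162x7 mm, loose on the desk: a bystander. Origin at the centre of its underside.
- spectacle_case: Dark blue spectacle case, 67x158x41 mm, loose on the desk at the right: a bystander. Origin at the centre of its underside.
Things that resemble listed ones, but are neither listed nor needed, are in the scene too. Of the things that look like the lens_case, the smaller one is meant.

How it is judged:
By the outcome, as a careful person would: the job done as asked, in the order asked, and still so for the second after the job is handed in, with the robot touching nothing.
It also fails if it takes over 51 s, if anything falls off the work surface, if the arm or the gripper's body presses on something with over 40 N, if the wrist force passes 120 N, or if a joint passes its speed limit or range.

### The arm

A 6-joint arm with a two-finger parallel gripper is mounted at the origin on a cart in front of the work surface, level with it; the furniture and walls round the work are solid. World frame = base frame: x ahead of the robot, y to its left, z up, the work surface at z = 0. Lengths are in mm, angles in rad, forces in N, time in s.
With the tool pointing down it reaches from about 300 to 775 mm from the base axis. Payload 14.6 kg.
Tool frame: the origin (TCP) lies at the very end of the fingers, on their centre line; the grasp point (between the pads) lies 19 mm behind it; z points along the fingers, y is the line along which they close (so a half turn about z gives the same grasp; the last joint's range is limited). The gripper opens to 94 mm and grips with 3 to 60 N. Pads are 16 mm wide; open, the fingers measure 119 mm over their backs; the gripper's body (75 mm by 177 mm) begins 78 mm behind the grasp point.
Start: joints at [1.098, 0.3, 1.521, -0, 1.321, -0.067], TCP at [217.111, 505.324, 179.946] pointing down, gripper open.
Joint ranges: [-3.03, 3.03], [-0.79, 2.21], [0.23, 2.52], [-1.04, 4.18], [0, 3.07], [-2.55, 2.55]. Speed limits (rad/s): [2.22, 2.22, 2.57, 3.14, 3.14, 3.14].

### API

Orientations are given as [roll, pitch, yaw] about the fixed x, y, z axes, in that order (R = Rz(yaw) Ry(pitch) Rx(roll)).
In Python, from cell import manip, eyes, ticket gives the robot as it stands. The module is installed in compiled form; this text tells all that it offers.
- The arm moves only by the tool arm_command, never from a script. Its argument "plan" is a list of rows, each a list of 5 numbers: the opening, from -1 (shut) to 1 (fully open), then the shift along the tool's x, y, z in m, then the turn about the tool's z in rad. In form: [[jaw, dx, dy, dz, roll], ...]. A call has 1 to 20 rows; each row shifts and turns the commanded pose from where the row before left it, along the tool's axes as they then stand; what a row does not reach is not made up. A row lasts 1/8 s, in which the tool goes at most 62.5 mm and 10.7 degrees, less where a joint would pass 70% of its speed; a pose out of reach is approached as far as the arm can. A call is refused whole if a number of a shift passes 0.0625 or a number of a turn 0.188, either way. A call with a gripper value outside its range is refused whole. The fingers move at their own pace and stop on an object; "newtons" is the grip in N (left out, the last holds). Time passes only in rows, so rows that do not move let the fingers close. It gives the time, the measured TCP pose, the force, the opening and the grip force at its end, in the units of the state.
- manip.read_state(): the state, without advancing time (a new reading comes with each control period).
- eyes.camera(name): name is "side" or "top" or "wrist"; returns a dict with "img" (384x512x3 uint8, blue, green, red), "z_map" (384x512 float32, mm along the optical axis (not along the pixel's ray), 0 where there is no reading), "fx", "fy", "cx", "cy" (pixels), "eye" and "orientation" of the camera in the world. Camera axes: x right, y down, z forward; pixel columns grow to the right and rows downward; lengths in mm; the calibration is good to about 2 mm. The wrist camera is an equidistant fisheye: a pixel r from the principal point sees the ray r / f radians off the axis. A picture is of the moment at which its call begins.
- ticket.sign_off(): hands the job in; it is judged then, once.
The state is a dict: "clock": time; "joints": joint angles; "qd": joint speeds; "effort": joint torques, N m; "eef_pos": TCP position; "eef_rot": TCP orientation; "wrist_force": force on the tool from outside, world axes, zero at the start; "moment": the same for the moment, N m; "finger_gap": finger opening in mm; "finger_force": force on a finger pad.
Only numpy, scipy, OpenCV 4.12 (cv2) and the standard library are available. Lean on these libraries where they do the work, as an engineer would, in place of code of your own. Each camera call takes 0.05 s, during which the arm holds its last target. There are 200 camera calls.

## Working session

There is one attempt and no reset: what is moved stays moved. The work goes in short steps, Python scripts to look and compute and a tool call to move; the robot and the scene stay as the last step left them, time stands still between calls to the robot, and variables do not carry over. Pictures are saved under pics/ and viewed, at most 10 in all, crops included, and the job is handed in when it is done.

Besides the shell and the picture viewer there is one more tool, called after "Request:" by a JSON object that holds its "name" and its "arguments". arm_command: Moves the arm, as the interface text tells. Its arguments: {"type":"object","properties":{"plan":{"type":"array"},"newtons":{"type":"number"}},"required":["plan"]}

```bash
mkdir -p pics; cat > h.py <<'E'
import numpy as np,cv2
from cell import manip,eyes,ticket
from scipy.spatial.transform import Rotation as R
def cam(n):
    c=eyes.camera(n); np.savez(f'{n}.npz',**c); return c
def ld(n): return np.load(f'{n}.npz')
def rot(c):
    o=np.array(c['orientation']); return o if o.shape==(3,3) else R.from_euler('xyz',o).as_matrix()
def P(c,u,v,z=None):
    d=rot(c)@np.array([(u-c['cx'])/c['fx'],(v-c['cy'])/c['fy'],1.])
    e=np.array(c['eye'])
    if z is None: return e+d*c['z_map'][int(v),int(u)]
    return e+d*(z-e[2])/d[2]
E
python3 - <<'E'
from h import *
for n in['top','side']:
    c=cam(n);print(n,c['eye'],c['orientation'],c['fx'],c['cx'],c['cy']);cv2.imwrite(f'pics/{n}0.png',cv2.resize(c['img'],(800,600)))
print(manip.read_state())
E
```

```text
top [ 4.35411031e+02 -4.79637269e-01  1.10589338e+03] [-3.04755781  0.00403745 -1.5851671 ] 406.73967139043305 251.31915960903518 191.37570460314484
side [ -25.57622648 -876.66541708  536.60183348] [-1.9958067  -0.00999066 -0.58603482] 404.7436725214616 253.27922115473788 186.73137399376876
{'clock': 0.1, 'joints': array([ 1.09838794e+00,  3.00439608e-01,  1.52152334e+00, -2.64532353e-05,
        1.32068726e+00, -6.66280258e-02]), 'qd': array([ 0.00066098, -0.00114069, -0.00222926,  0.00134604,  0.00230402,
       -0.0005255 ]), 'effort': array([ 4.18308537e-04, -5.32650447e+01, -3.53278077e+01,  7.09770690e-02,
        2.35407829e-02, -8.38768142e-05]), 'eef_pos': array([217.00893478, 505.09267066, 179.42803976]), 'eef_rot': array([-3.14053574e+00, -4.48442083e-05,  2.73581883e+00]), 'wrist_force': array([-0.42067562, -0.35713422, -0.26152506]), 'moment': array([ 0.00154452,  0.05622016, -0.07466874]), 'finger_force': 0.0, 'finger_gap': 94.12932461899895}
```

View pics/top0.png

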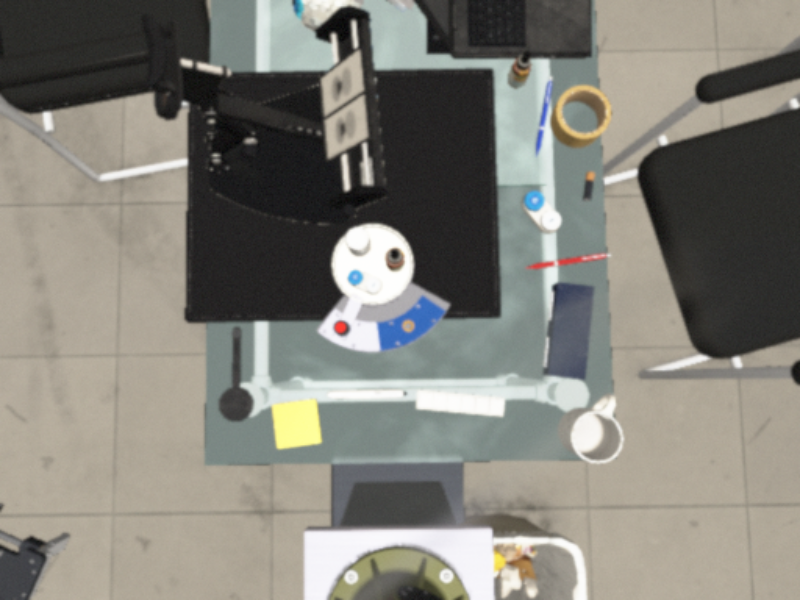

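View pics/side0.png

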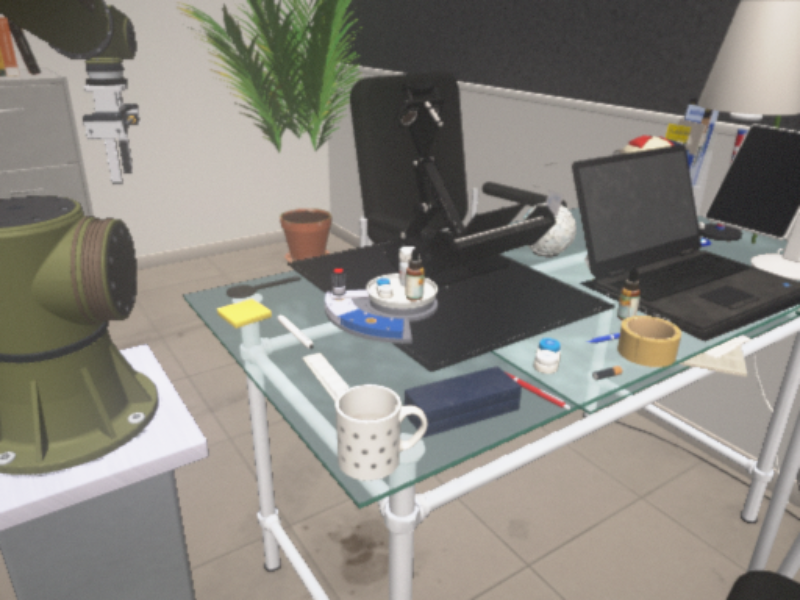

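The top view shows the tray at about (372,263), the red-topped knob at (341,327), the blue segment at about (415,322) with an orange ring at (408,326), the small lens case on the tray at (363,281), and its larger lookalike on the desk at (540,210). In the side view, the carousel is clear of the overhead arm. Next, an enlarged crop with measurements.

```bash
python3 - <<'E'
from h import *
c=ld('top')
im=c['img'][135:235,195:305]
cv2.imwrite('pics/crop.png',cv2.resize(im,None,fx=6,fy=6,interpolation=cv2.INTER_CUBIC))
h=cv2.cvtColor(c['img'],cv2.COLOR_BGR2HSV)
red=((h[...,0]<8)|(h[...,0]>172))&(h[...,1]>150)&(h[...,2]>100)
red[:, :205]=0;red[:,240:]=0;red[:190]=0;red[230:]=0
v,u=np.nonzero(red);print('red',u.mean(),v.mean(),len(u),P(c,u.mean(),v.mean(),86),P(c,u.mean(),v.mean()))
print('tray c@rim',P(c,372*.64,263*.64,46))
print('ring',P(c,408*.64,326*.64,28.4))
# height map around
for (x,y) in [(372,263),(358,240),(395,258),(390,335),(355,335),(341,120)]: print(x,y,P(c,x*.64,y*.64))
E
```

```text
red 217.71794871794873 209.10256410256412 39 [488.22165222  87.19977832  86.        ] [488.15115097  87.08272784  87.36153975]
tray c@rim [596.88037603  36.32659496  46.        ]
ring [490.75358051 -22.89940756  28.4       ]
372 263 [597.97457955  36.57601387  38.81758985]
358 240 [623.89024366  55.78554994 112.42655224]
395 258 [591.60296127  -2.37433973 128.62666222]
390 335 [476.11305076   7.8732038   24.01372596]
355 335 [476.82666399  67.16437103  27.94567817]
341 120 [822.57604306  81.8456792  107.08418743]
```

View pics/crop.png

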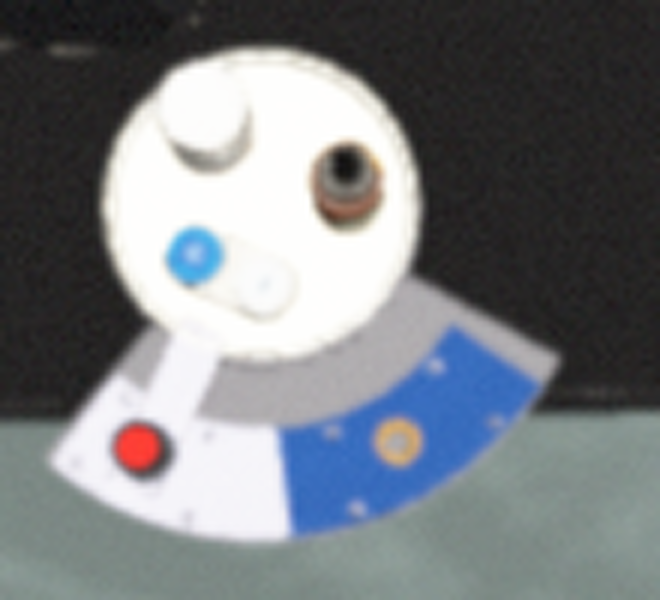

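Measured points agree with the given sizes: axis ≈ (597, 36.5), and the knob at (488.2, 87.2) is 120.0 mm from it, so base x points at 155°. The only ring on the blue segment lies about 54° on, within its ±9° range. The red-topped knob at (341,327) is the only one. On the tray, the small case at crop (230,270) is the lens_case. I'll move above the knob.

Request:
{"name": "arm_command", "arguments": {"plan": [[-0.04, -0.0414, -0.0277, 0, 0], [-0.04, -0.0414, -0.0277, 0, 0], [-0.04, -0.0414, -0.0277, 0, 0], [-0.04, -0.0414, -0.0277, 0, 0], [-0.04, -0.0414, -0.0277, 0, 0], [-0.04, -0.0414, -0.0277, 0, 0], [-0.04, -0.0414, -0.0277, 0, 0], [-0.04, -0.0414, -0.0277, 0, 0], [-0.04, -0.0414, -0.0277, 0, 0], [-0.04, -0.0414, -0.0277, 0, 0], [-0.04, 0, 0, 0, 0.03], [-0.04, 0, 0, 0, 0], [-0.04, 0, 0, 0, 0]], "newtons": 3}}

```text
clock: 1.72
eef_pos: [487.7, 88.3, 180.0]
eef_rot: [3.142, -0.0, 2.708]
wrist_force: [-0.9, 0.2, -0.1]
finger_gap: 45.5
finger_force: 0.0
```

```bash
cat >> h.py <<'E'
def PF(c,u,v,z):
    x,y=(u-c['cx'])/c['fx'],(v-c['cy'])/c['fy'];t=np.hypot(x,y)
    d=rot(c)@np.array([x/t*np.sin(t),y/t*np.sin(t),np.cos(t)]);e=np.array(c['eye']);return e+d*(z-e[2])/d[2]
def red(c):
    h=cv2.cvtColor(c['img'],cv2.COLOR_BGR2HSV)
    m=((h[...,0]<8)|(h[...,0]>172))&(h[...,1]>150)&(h[...,2]>80)
    n,l,s,ce=cv2.connectedComponentsWithStats(m.astype('uint8'));o=np.argsort(-s[1:,4])[:3]+1
    return [(s[i],ce[i]) for i in o]
E
python3 - <<'E'
from h import *
c=cam('wrist');print(c['eye'],c['orientation'],c['fx'],c['cx'],c['cy'])
for s,ce in red(c):print(s,ce,PF(c,*ce,86))
cv2.imwrite('pics/w1.png',cv2.resize(c['img'],(800,600)))
E
```

```text
[421.3634709  119.12401934 385.29134118] [ 2.88894079e+00 -7.83988911e-04  1.13670032e+00] 297.3186396354542 249.5823688766997 188.76869240055532
[242 178  16  16 203] [249.56650246 185.58128079] [488.45982535  88.25945674  86.        ]
[ 72 313  16  11  67] [ 80.17910448 318.        ] [ 564.40570766 -219.99881172   86.        ]
[ 74 324   1   1   1] [ 74. 324.] [ 571.0958597  -241.37878402   86.        ]
```

View pics/w1.png

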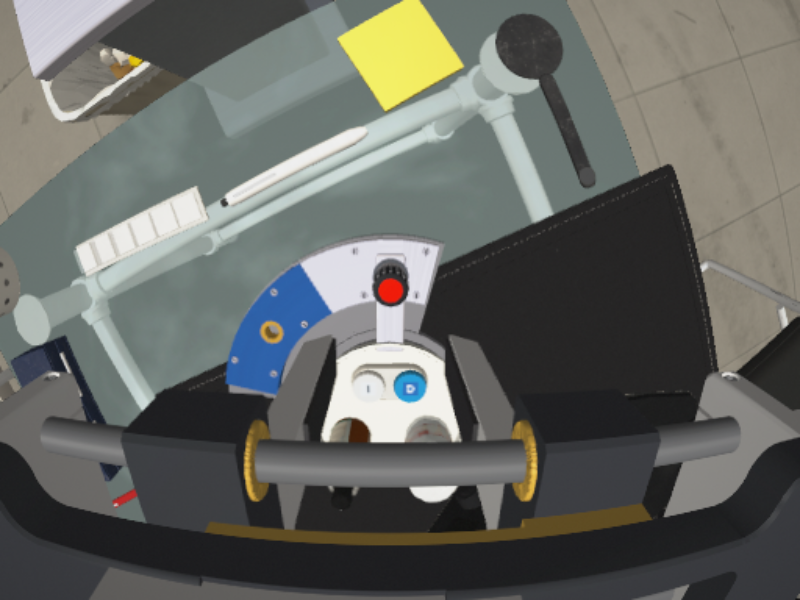

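The wrist view shows the red knob at (391,291), centred between the fingers with the arm below it, and the brass-ringed hole at (271,331). The position agrees within 1 mm, so I'll descend and close gently.

Request:
{"name": "arm_command", "arguments": {"plan": [[-0.04, -0.0005, 0.0003, 0.03, 0], [-0.04, 0, 0, 0.03, 0], [-0.04, 0, 0, 0.025, 0], [-0.04, 0, 0, 0.02, 0], [-0.04, 0, 0, 0.014, 0], [-0.04, 0, 0, 0, 0], [-0.45, 0, 0, 0, 0], [-0.45, 0, 0, 0, 0], [-0.45, 0, 0, 0, 0], [-0.45, 0, 0, 0, 0]], "newtons": 3}}

```text
clock: 3.02
eef_pos: [488.8, 87.4, 61.1]
eef_rot: [3.141, 0.0, 2.706]
wrist_force: [0.6, 0.1, -0.4]
finger_gap: 25.7
finger_force: 0.0
```

```bash
python3 - <<'E'
from h import *
c=cam('wrist')
for s,ce in red(c)[:1]:print(s,ce,PF(c,*ce,86))
u,v=271*.64,331*.64
w=ld('wrist'); 
print(manip.read_state()['eef_pos'])
cv2.imwrite('pics/w2.png',cv2.resize(c['img'][60:300,120:400],None,fx=2,fy=2))
E
```

```text
[238 216  25  24 466] [249.94635193 227.32403433] [488.47411686  88.09040533  86.        ]
[488.7762974   87.44470052  61.08114154]
```

View pics/w2.png

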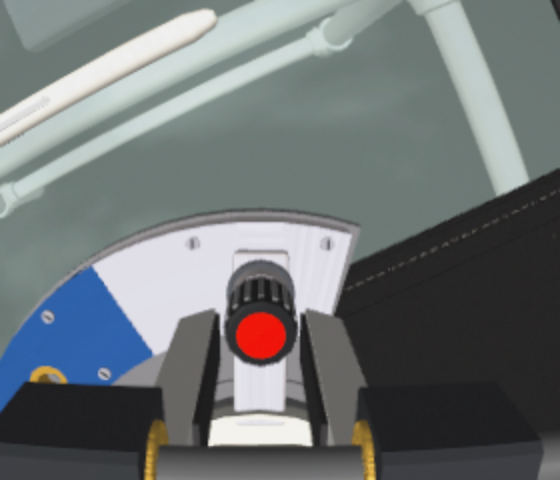

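The close-up shows the knob at (260,335), centred between the pads. I'll close at 3 N, check the sideways load, then firm up.

Request:
{"name": "arm_command", "arguments": {"plan": [[-0.6, 0, 0, 0, 0], [-0.6, 0, 0, 0, 0], [-0.6, 0, 0, 0, 0], [-0.6, 0, 0, 0, 0]], "newtons": 3}}

```text
clock: 3.58
eef_pos: [488.8, 87.5, 61.0]
eef_rot: [3.142, 0.0, 2.706]
wrist_force: [-0.1, -0.0, 0.1]
finger_gap: 19.0
finger_force: 0.3
```

```bash
python3 - <<'E'
from h import *
c=cam('wrist')
for s,ce in red(c)[:1]:print(s,ce,PF(c,*ce,86),c['z_map'][int(ce[1]),int(ce[0])],c['eye'])
print(manip.read_state()['finger_gap'],manip.read_state()['finger_force'])
cv2.imwrite('pics/w3.png',cv2.resize(c['img'][180:280,185:315],None,fx=5,fy=5))
E
```

```text
[238 216  25  24 465] [249.94408602 227.47096774] [488.45340059  88.0903153   86.        ] 190.99971 [422.45429858 118.40804189 266.27735345]
18.69538019867792 0.27097889862488955
```

View pics/w3.png

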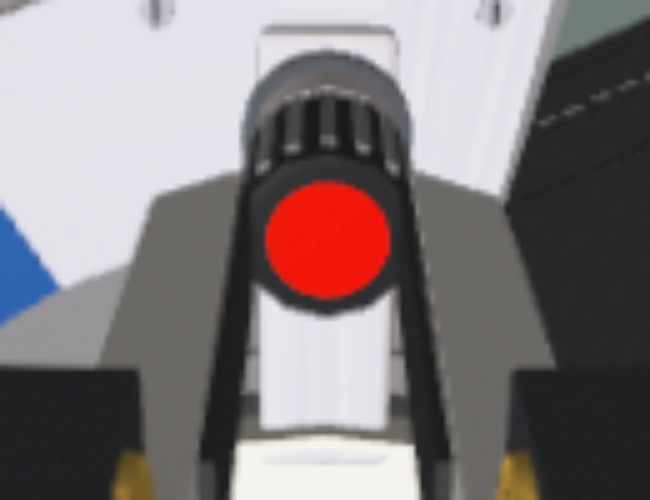

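The pads touch the knob on both sides, at (245,240) and (405,240). I'll firm the grip in stages.

Request:
{"name": "arm_command", "arguments": {"plan": [[-1, 0, 0, 0, 0], [-1, 0, 0, 0, 0], [-1, 0, 0, 0, 0], [-1, 0, 0, 0, 0]], "newtons": 10}}

```text
clock: 4.12
eef_pos: [488.7, 87.5, 61.0]
eef_rot: [-3.142, 0.0, 2.706]
wrist_force: [-0.2, -0.8, 0.4]
finger_gap: 0.7
finger_force: 0.5
```

```bash
python3 - <<'E'
from h import *
c=cam('wrist')
for s,ce in red(c)[:1]:print(s,ce,PF(c,*ce,86),c['z_map'][int(ce[1]),int(ce[0])])
a=cv2.resize(c['img'][150:290,170:330],(640,560))
cv2.imwrite('pics/w4.png',a)
s=cam('side');t=manip.read_state();print(t['finger_gap'],t['joints'])
# project TCP into side & wrist
for n,k in(('side',s),):
    for p in [(488.7,87.5,61),(488.4,87.7,86)]:
        q=rot(k).T@(np.array(p)-k['eye']);print(q[0]/q[2]*k['fx']+k['cx'],q[1]/q[2]*k['fy']+k['cy'])
i=s['img'][150:215,180:290];cv2.imwrite('pics/s4.png',cv2.resize(i,None,fx=6,fy=6,interpolation=cv2.INTER_CUBIC))
E
```

```text
[249 216   2  24  48] [249.5 227.5] [488.33231234  87.80982829  86.        ] 171.91565
0.3458519358699798 [ 1.03281985e-01  3.20163802e-01  1.79499079e+00  1.69243043e-05
  1.02635254e+00 -1.03172168e+00]
215.9209053300752 181.21180802669988
215.55539728942867 173.32581859873196
```

View pics/w4.png

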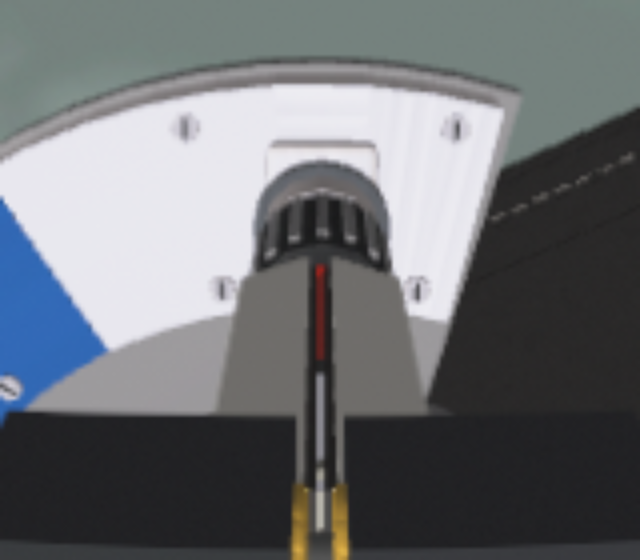

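View pics/s4.png

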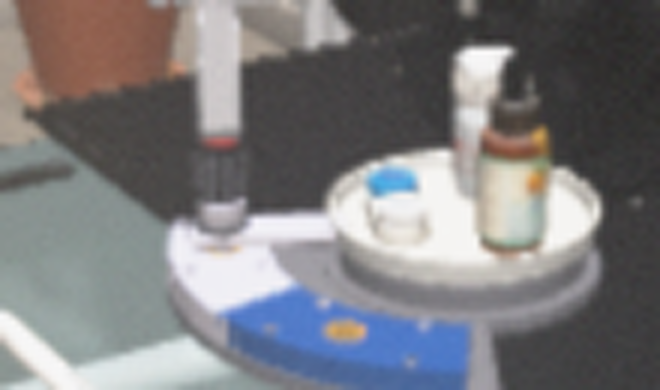

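The fingers have closed over the knob: in the wrist crop they cover the red top at (320,310), and in the side crop their tips end at (220,140), right at the knob top. The fingertips are therefore higher than I took them to be, so I'll measure them.

```bash
python3 - <<'E'
from h import *
def D(c,u,v):
    x,y=(u-c['cx'])/c['fx'],(v-c['cy'])/c['fy'];t=np.hypot(x,y)+1e-9
    d=np.array([x/t*np.sin(t),y/t*np.sin(t),np.cos(t)]);return c['eye']+rot(c)@(d/d[2]*c['z_map'][v,u])
c=ld('wrist')
for X,Y in[(280,290),(280,330),(360,290),(360,330),(262,285),(320,310),(320,210),(320,230),(320,175),(300,100)]:
    u,v=170+X//4,150+Y//4;print(X,Y,D(c,u,v).round(1))
s=ld('side')
for X,Y in[(220,60),(220,100),(220,125),(220,143),(220,180),(220,240)]:
    print('s',X,Y,P(s,180+X/6,150+Y/6).round(1))
print(manip.read_state()['eef_pos'])
E
```

```text
280 290 [476.7  87.1 102.7]
280 330 [477.4  87.2 116.5]
360 290 [482.1  97.6 101.5]
360 330 [481.8  97.1 117. ]
262 285 [475.7  84.2 100.3]
320 310 [481.   91.6 105.7]
320 210 [476.8  93.5  71.1]
320 230 [476.7  93.6  82.5]
320 175 [477.6  93.3  44.8]
300 100 [466.3  94.   27.4]
s 220 60 [485.2  72.6 132.7]
s 220 100 [486.8  76.8 110.8]
s 220 125 [487.8  79.3  96.8]
s 220 143 [488.3  80.8  86.8]
s 220 180 [484.5  74.8  70.5]
s 220 240 [484.8  77.2  37.6]
[488.75531013  87.46027025  60.97402124]
```

```bash
python3 - <<'E'
from h import *
s=ld('side')
for z in(180,209):
    q=rot(s).T@(np.array((217,505,z))-s['eye']);print(z,(q[0]/q[2]*s['fx']+s['cx'])/.64,(q[1]/q[2]*s['fy']+s['cy'])/.64)
i=cv2.imread('pics/side0.png')
# vertical profile of depth below gripper now: knob column & finger column
for v in range(165,192): print(v,P(s,216,v).round(0),s['img'][v,216],end=' | ')
E
```

```text
180 123.88303812282383 190.7206332550165
209 121.53013155275158 176.97835822599384
165 [485.  77. 116.] [202 201 206] | 166 [486.  78. 112.] [199 198 204] | 167 [484.  76. 110.] [202 201 205] | 168 [483.  73. 109.] [199 199 203] | 169 [484.  77. 104.] [200 200 204] | 170 [487.  81.  99.] [200 199 204] | 171 [483.  74.  99.] [180 181 184] | 172 [486.  79.  94.] [136 137 148] | 173 [487.  83.  89.] [102 105 174] | 174 [486.  81.  87.] [ 83  82 126] | 175 [485.  79.  84.] [76 74 81] | 176 [484.  77.  82.] [84 82 84] | 177 [484.  78.  79.] [88 87 87] | 178 [484.  77.  76.] [86 84 86] | 179 [483.  77.  73.] [86 85 87] | 180 [483.  76.  70.] [84 84 85] | 181 [485.  80.  65.] [83 82 85] | 182 [484.  79.  63.] [79 76 79] | 183 [486.  82.  58.] [104 100 101] | 184 [485.  81.  55.] [205 193 197] | 185 [483.  77.  54.] [192 185 191] | 186 [484.  79.  50.] [177 173 181] | 187 [483.  77.  48.] [166 161 166] | 188 [482.  75.  46.] [136 133 136] | 189 [485.  81.  40.] [170 164 170] | 190 [483.  78.  38.] [188 183 190] | 191 [485.  82.  32.] [173 174 184] |
```

Both views put the real fingertips roughly 20–30 mm above the reported TCP. I'll open, go 20 mm lower (safe either way), close gently and read the gap.

Request:
{"name": "arm_command", "arguments": {"plan": [[-0.1, 0, 0, 0, 0], [-0.1, 0, 0, 0, 0], [-0.1, 0, 0, 0, 0], [-0.1, 0, 0, 0, 0], [-0.1, 0, 0, 0, 0], [-0.1, 0, 0, 0.01, 0], [-0.1, 0, 0, 0.01, 0], [-0.1, 0, 0, 0, 0], [-0.1, 0, 0, 0, 0]], "newtons": 3}}

```text
clock: 5.35
eef_pos: [488.8, 87.5, 40.9]
eef_rot: [-3.142, -0.0, 2.706]
wrist_force: [-0.1, 0.7, -0.1]
finger_gap: 42.2
finger_force: 0.0
```

```bash
cat >> h.py <<'E'
def D(c,u,v):
    x,y=(u-c['cx'])/c['fx'],(v-c['cy'])/c['fy'];t=np.hypot(x,y)+1e-9
    d=np.array([x/t*np.sin(t),y/t*np.sin(t),np.cos(t)]);return c['eye']+rot(c)@(d/d[2]*c['z_map'][int(v),int(u)])
E
python3 - <<'E'
from h import *
c=cam('wrist');t=manip.read_state();print(t['eef_pos'],t['finger_gap'],t['wrist_force'])
T=R.from_euler('xyz',t['eef_rot']).as_matrix()
for s,ce in red(c)[:1]:print(s,ce,PF(c,*ce,86),D(c,*ce))
# all depth points in tool frame near the fingers
pts=np.array([[*((D(c,u,v)-t['eef_pos'])@T)] for v in range(150,320) for u in range(170,330)])
m=(abs(pts[:,0])<12)&(abs(pts[:,1])>17)&(abs(pts[:,1])<45)&(pts[:,2]<10)&(pts[:,2]>-70)
q=pts[m];print(len(q))
for sg in(1,-1):
    w=q[np.sign(q[:,1])==sg];o=np.argsort(-w[:,2])[:400:25];print(w[o].round(1).tolist())
E
```

```text
[488.85666241  87.45939118  41.0820906 ] 42.34645351831986 [0.17343255 0.56739929 0.19084381]
[237 228  27  26 560] [249.975  240.3375] [488.5777318   88.01497848  86.        ] [488.17696931  88.19932291  86.97184495]
1685
[[9.1, 23.1, -24.6], [10.0, 28.2, -29.4], [8.7, 23.0, -31.0], [10.3, 29.5, -33.7], [10.7, 27.4, -34.9], [8.8, 21.7, -36.5], [-4.7, 21.5, -37.8], [10.6, 28.0, -39.7], [-5.2, 21.2, -41.2], [10.4, 27.5, -42.7], [7.8, 21.5, -44.0], [7.1, 21.4, -45.2], [-0.1, 21.6, -46.4], [10.0, 30.2, -48.1], [8.8, 23.1, -49.3], [10.5, 22.9, -50.5]]
[[8.4, -22.9, -24.6], [1.2, -21.3, -29.2], [9.6, -22.7, -31.6], [8.4, -22.5, -33.7], [6.3, -21.1, -35.3], [9.5, -22.7, -36.8], [9.9, -32.3, -38.2], [9.5, -26.5, -40.1], [10.5, -28.1, -41.3], [10.6, -23.7, -42.9], [2.4, -20.8, -44.8], [10.5, -23.9, -45.9], [-4.4, -20.9, -47.0], [10.1, -29.4, -48.4], [10.1, -27.4, -49.8], [9.9, -24.4, -50.7]]
```

The fingers end about 25 mm behind the reported TCP, so their tips are now at z ≈ 66. I'll lower 5 mm more and close gently.

Request:
{"name": "arm_command", "arguments": {"plan": [[-0.1, 0, 0, 0.005, 0], [-0.1, 0, 0, 0, 0], [-0.5, 0, 0, 0, 0], [-0.5, 0, 0, 0, 0], [-0.6, 0, 0, 0, 0], [-0.7, 0, 0, 0, 0], [-0.7, 0, 0, 0, 0]], "newtons": 3}}

```text
clock: 6.28
eef_pos: [488.8, 87.4, 36.0]
eef_rot: [3.142, 0.0, 2.706]
wrist_force: [-0.5, -0.2, 0.2]
finger_gap: 24.1
finger_force: 3.0
```

Both pads hold the 24 mm knob with no side load. I'll grip at 35 N and lift 16 mm.

Request:
{"name": "arm_command", "arguments": {"plan": [[-1, 0, 0, 0, 0], [-1, 0, 0, 0, 0], [-1, 0, 0, 0, 0], [-1, 0, 0, -0.003, 0], [-1, 0, 0, -0.004, 0], [-1, 0, 0, -0.004, 0], [-1, 0, 0, -0.003, 0], [-1, 0, 0, -0.002, 0], [-1, 0, 0, 0, 0], [-1, 0, 0, 0, 0]], "newtons": 35}}

```text
clock: 7.52
eef_pos: [488.7, 87.4, 51.9]
eef_rot: [-3.141, -0.0, 2.706]
wrist_force: [3.1, -2.1, -8.6]
finger_gap: 23.1
finger_force: 35.0
```

```bash
cat > k.py <<'E'
from h import *
c=cam('wrist');t=manip.read_state();print(t['clock'],t['eef_pos'].round(1),t['finger_gap'].round(1),t['wrist_force'].round(1))
s,ce=red(c)[0]
k=D(c,*ce);a=np.arctan2(k[1]-36.5,k[0]-597);a=np.degrees(a)%360-155
e=t['eef_pos'];b=np.degrees(np.arctan2(e[1]-36.5,e[0]-597))%360-155
print('knob',k.round(1),a.round(2),'tcp ang',b.round(2),'r',np.hypot(*(e[:2]-[597,36.5])).round(1),'px',ce.round(1),'area',s[4])
E
python3 k.py
```

```text
Traceback (most recent call last):
  File "k.py", line 2, in <module>
    c=cam('wrist');t=manip.read_state();print(t['clock'],t['eef_pos'].round(1),t['finger_gap'].round(1),t['wrist_force'].round(1))
                                                                               ^^^^^^^^^^^^^^^^^^^^^
AttributeError: 'float' object has no attribute 'round'
```

The pin is drawn about 15.5 mm (8.6 N spring). I'll begin the swing at an easy pace.

Request:
{"name": "arm_command", "arguments": {"plan": [[-1, -0.0002, -0.0012, 0, -0.01], [-1, 0, -0.0024, 0, -0.02], [-1, -0.0001, -0.0042, 0, -0.035], [-1, -0.00015, -0.006, 0, -0.05], [-1, -0.00015, -0.006, 0, -0.05], [-1, -0.00015, -0.006, 0, -0.05], [-1, -0.00015, -0.006, 0, -0.05], [-1, -0.0001, -0.0042, 0, -0.035], [-1, 0, -0.0024, 0, -0.02], [-1, 0, -0.0012, 0, -0.01], [-1, 0, 0, 0, 0]]}}

```text
clock: 8.95
eef_pos: [478.0, 49.4, 51.8]
eef_rot: [-3.141, -0.001, 3.036]
wrist_force: [-1.0, -0.6, -9.2]
finger_gap: 23.4
finger_force: 35.0
```

```bash
sed -i "s/t\['finger_gap'\].round(1)/t['finger_gap']/" k.py; python3 k.py; python3 - <<'E'
from h import *
c=dict(eye=np.array([421.3634709,119.12401934,385.29134118]),orientation=[2.88894079,-7.83988911e-04,1.13670032],fx=297.32,fy=297.32,cx=249.58,cy=188.77)
p=PF(c,271*.64,331*.64,28.4);print(p,np.degrees(np.arctan2(p[1]-36.5,p[0]-597))%360-155,np.hypot(p[0]-597,p[1]-36.5))
E
```

```text
9.0 [478.   49.4  51.8] 23.261796249091127 [-1.5  0.  -9.5]
knob [476.9  49.8 103.3] 18.68 tcp ang 18.82 r 119.7 px [249.4 243.6] area 586
[491.562305   -21.91950951  28.4       ] 53.989374313745174 120.54022822216672
```

The swing is clean, with knob and tool both at 18.8°. The ring measured from the wrist view also lies at 54.0°, so I'll continue to about 49°, short of it.

Request:
{"name": "arm_command", "arguments": {"plan": [[-1, 0, -0.0012, 0, -0.01], [-1, 0, -0.0024, 0, -0.02], [-1, -0.0001, -0.0042, 0, -0.035], [-1, -0.00015, -0.006, 0, -0.05], [-1, -0.00015, -0.006, 0, -0.05], [-1, -0.00015, -0.006, 0, -0.05], [-1, -0.00015, -0.006, 0, -0.05], [-1, -0.00015, -0.006, 0, -0.05], [-1, -0.00015, -0.006, 0, -0.05], [-1, -0.00015, -0.006, 0, -0.05], [-1, -0.00015, -0.006, 0, -0.05], [-1, -0.0001, -0.0042, 0, -0.035], [-1, 0, -0.0024, 0, -0.02], [-1, 0, -0.0012, 0, -0.01], [-1, 0, 0, 0, 0], [-1, 0, 0, 0, 0]]}}

```text
clock: 11.0
eef_pos: [487.9, -12.9, 51.8]
eef_rot: [3.142, -0.001, -2.717]
wrist_force: [-4.6, -2.7, -10.1]
finger_gap: 23.4
finger_force: 35.0
```

```bash
python3 k.py
```

```text
11.05 [487.9 -12.9  51.7] 23.36643989647371 [-4.8 -2.1 -9.6]
knob [487.1 -12.6 102.5] 49.09 tcp ang 49.35 r 119.8 px [249.4 243.4] area 587
```

Request:
{"name": "arm_command", "arguments": {"plan": [[-1, 0.0002, 0, 0.001, 0], [-1, 0, 0, 0.001, 0], [-1, 0, 0, 0.001, 0], [-1, 0, 0, 0.0006, 0], [-1, 0, 0, 0, 0], [-0.46, 0, 0, 0, 0], [-0.44, 0, 0, 0, 0], [-0.44, 0, 0, 0, 0]], "newtons": 10}}

```text
clock: 12.05
eef_pos: [488.3, -12.8, 48.5]
eef_rot: [-3.141, 0.001, -2.717]
wrist_force: [-0.8, 0.4, -0.4]
finger_gap: 26.4
finger_force: 0.0
```

```bash
python3 k.py
```

```text
12.1 [488.3 -12.8  48.5] 26.431821114286933 [-0.4 -0.8  0.4]
knob [487.2 -12.7  98.4] 49.14 tcp ang 49.4 r 119.4 px [249.4 242.2] area 582
```

The pin rests on the plate (lift ≈ 11.4 mm) and is loosely caged. I'll drag it slowly.

Request:
{"name": "arm_command", "arguments": {"plan": [[-0.44, 0, -0.001, 0, -0.008], [-0.44, 0, -0.001, 0, -0.008], [-0.44, 0, -0.001, 0, -0.008], [-0.44, 0, -0.001, 0, -0.008], [-0.44, 0, -0.001, 0, -0.008], [-0.44, 0, -0.001, 0, -0.008], [-0.44, 0, -0.001, 0, -0.008], [-0.44, 0, 0, 0, 0]]}}

```text
clock: 13.1
eef_pos: [491.0, -18.6, 48.4]
eef_rot: [3.141, 0.0, -2.661]
wrist_force: [-1.2, 5.7, 2.7]
finger_gap: 26.2
finger_force: 2.7
```

```bash
python3 k.py
```

```text
13.15 [491.  -18.6  48.4] 26.41815732911888 [-1.2  5.5  2.8]
knob [489.4 -17.3  98.3] 51.54 tcp ang 52.48 r 119.5 px [251.9 242.5] area 584
```

Request:
{"name": "arm_command", "arguments": {"plan": [[-0.44, 0, -0.0006, 0, -0.005], [-0.44, 0, -0.0006, 0, -0.005], [-0.44, 0, -0.0006, 0, -0.005], [-0.44, 0, -0.0006, 0, -0.005], [-0.44, 0, -0.0006, 0, -0.005]]}}

```text
clock: 13.78
eef_pos: [492.4, -21.2, 48.3]
eef_rot: [3.14, -0.0, -2.636]
wrist_force: [-0.7, 5.8, 1.5]
finger_gap: 26.6
finger_force: 2.9
```

```bash
python3 k.py
```

```text
13.825 [492.4 -21.3  48.3] 26.09232875873254 [-0.8  4.4  0.4]
knob [490.3 -20.1  99.3] 52.93 tcp ang 53.93 r 119.5 px [252.  242.5] area 583
```

Request:
{"name": "arm_command", "arguments": {"plan": [[-0.44, 0, -0.0004, 0, -0.0035], [-0.44, 0, -0.0004, 0, -0.0035], [-0.44, 0, -0.0004, 0, -0.0035]]}}

```text
clock: 14.2
eef_pos: [493.2, -23.1, 48.4]
eef_rot: [-3.141, -0.0, -2.626]
wrist_force: [-1.3, 0.7, 0.4]
finger_gap: 26.4
finger_force: 0.3
```

```bash
python3 k.py
```

```text
14.25 [493.3 -23.1  48.4] 25.96410994055138 [ 0.8  0.5 -0.1]
knob [491.5 -21.9  87.7] 53.97 tcp ang 54.88 r 119.6 px [251.5 235. ] area 523
```

It dropped: the knob top fell 11 mm at 54.0°, just as the ring indicated, and the side force vanished. I'll centre, open, rise and back away.

Request:
{"name": "arm_command", "arguments": {"plan": [[-0.44, 0, 0.0007, 0, 0], [-0.2, 0, 0.0005, 0, 0], [-0.04, 0, 0, 0, 0], [-0.04, 0, 0, 0, 0], [-0.04, 0, 0, 0, 0], [-0.04, 0, 0, -0.01, 0], [-0.04, 0, 0, -0.03, 0], [-0.04, 0, 0, -0.04, 0], [-0.04, 0, 0, -0.04, 0], [-0.04, 0, 0, -0.04, 0], [-0.04, 0.05, 0, -0.02, 0], [-0.04, 0.05, 0, 0, 0], [-0.04, 0, 0, 0, 0], [-0.04, 0, 0, 0, 0]]}}

```text
clock: 16.0
eef_pos: [406.0, -71.0, 228.9]
eef_rot: [-3.141, 0.001, -2.626]
wrist_force: [0.2, 0.2, -0.3]
finger_gap: 45.3
finger_force: 0.0
```

```bash
python3 - <<'E'
from h import *
c=cam('top');s0=cam('side')
h=cv2.cvtColor(c['img'],cv2.COLOR_BGR2HSV)
w=cam('wrist');r,ce=red(w)[0];zs=[D(w,int(ce[0])+i,int(ce[1])+j) for i in range(-4,5) for j in range(-4,5)]
print('wrist knob',ce,np.median(zs,0),PF(w,*ce,86))
m=((s0['img'][...,2].astype(int)-s0['img'][...,1])>80);m[:150]=0;m[215:]=0;m[:,:180]=0;m[:,290:]=0
v,u=np.nonzero(m);z=[P(s0,a,b)[2] for a,b in zip(u,v)];print('side red',u.mean(),v.mean(),np.median(z))
q=rot(s0).T@(np.array((491.6,-22,86))-s0['eye']);print('expected home px',q[0]/q[2]*s0['fx']+s0['cx'],q[1]/q[2]*s0['fy']+s0['cy'])
a=cv2.resize(s0['img'][145:225,170:300],(780,480));cv2.imwrite('pics/fin.png',a)
print(manip.read_state()['eef_pos'])
E
```

```text
wrist knob [ 66.12578616 194.64150943] [ 601.87792607 -321.61756375    6.22832432] [ 554.53114607 -280.16006013   86.        ]
side red 237.0 185.84615384615384 87.58023547889195
expected home px 236.16314393687804 186.20334295346143
[406.06528515 -70.68459357 228.19507311]
```

View pics/fin.png

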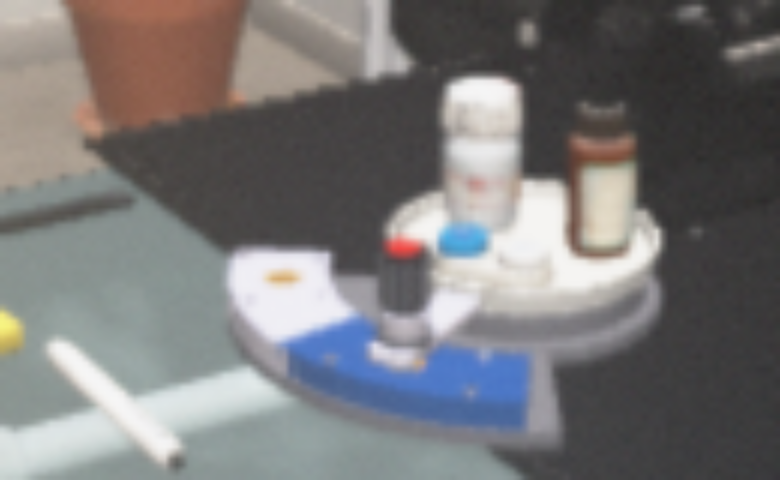

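The final view shows the knob at (405,290), seated in the blue segment with its top at home height (87.6 mm against 87.4 at the start). The first hole at (283,277) is empty, all three things stand upright on the tray, and the gripper is clear.

```bash
python3 -c "
from cell import ticket;print(ticket.sign_off())"
```

```text
the job is handed in; nothing more can be done
None
```

The carousel is turned one station anticlockwise, with the pin fully home in the blue segment's hole (felt at about 54°). The tray things are upright, the knob is released, and the job was handed in at about 16 s; my first gentle close missed just above the knob and I re-gripped lower.

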